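# Set up the sanding station for a batch of handle blanks

## Task

First open the dust gate fully, by sliding its grip along to its end stop. Then clear the tray by putting the sanding block, right side up, flat into its plywood holder, and lay every handle blank (the light oblong wooden pieces with rounded ends and two bores) flat in the tray, each in a bay of its own. Only when all that is done, slide the speed grip until its white line is level with the tip of the brass pointer; leave the round template and the clamp where they are.

Things in the scene. Friction and masses are not known exactly. Their poses are not given: they have to be found in the camera images.
- gate_unit: Fixed control box, 85 mm wide (local x) x 210 mm long (local y) x 30 mm high, origin at the centre of its underside; local +y runs along its track, away from the robot. Dust gate: green box with a steel top; on it the gate plate with a black grip slides along local y and bares a round dark port.
- gate (a joint): Slide of the dust gate plate, m: 0 shut (grip at local y -45 mm of gate_unit, nearest the robot), 0.09 fully open at its end stop (grip at local y +45 mm); friction 3 N; stays where left.
- gate_top (a point): Centre of the top face of the gate grip, an upright black block 26 mm across (local x of gate_unit) x 24 mm along the track x 36 mm tall; this top lies 69.5 mm above the table and the box below it is 30 mm high (plate and rails on it up to 34 mm).
- speed_unit: Fixed control box, 85 mm wide (local x) x 210 mm long (local y) x 30 mm high, origin at the centre of its underside; local +y runs along its track, away from the robot. Speed control: grey box with a slot, white scale marks and a black slider grip.
- speed (a joint): Slide of the speed grip, m: 0 at the end nearest the robot (local y -60 mm of speed_unit), 0.12 at the far end (local y +60 mm); friction 2 N; stays where left.
- speed_top (a point): Centre of the top face of the speed grip, on its white line: an upright black block 26 mm across (local x of speed_unit) x 22 mm along the track x 36 mm tall; this top lies 67.5 mm above the table.
- pointer: Small brass arrow 3 mm high, fixed on top of speed_unit beside the track at the level wanted; origin at the tip's underside, its tip points to the grip (its own -x), its y axis runs along the track like that of speed_unit.
- tray: Fixed aluminium sanding tray, 184 mm (local x) x 310 mm (local y) x 14 mm, origin at the centre of its underside; floor 4 mm thick with dark perforations, walls and dividers 4 mm thick and 14 mm high over the table. Six bays, each 86 mm (x) x 98 mm (y) inside, centred at local x -45 or +45 mm and y -102, 0 or +102 mm; a bay holds only one blank, which fits best with its length along local y.
- holder: Fixed open plywood box for the sanding block, 160 mm (local x) x 88 mm (local y) x 22 mm high outside, walls and floor 5 mm (inside 150 x 78 mm), origin at the centre of its underside.
- sandblock: Loose sanding block, dark wood with cork underside, 125 mm (local x) x 55 mm (local y) x 42 mm, about 0.18 kg, origin at the centre of its underside; it starts lying across the dividers of the tray.
- blank0: Loose handle blank (4 to 6 are there, all alike; None if absent): light wood, 84 mm (local x) x 46 mm (local y, flat flanks over the middle 38 mm) x 26 mm thick with half-round ends, origin at its very centre, about 60 g; starts lying flat on the table, and either broad face may be up.
- blank1: Loose handle blank (4 to 6 are there, all alike; None if absent): light wood, 84 mm (local x) x 46 mm (local y, flat flanks over the middle 38 mm) x 26 mm thick with half-round ends, origin at its very centre, about 60 g; starts lying flat on the table, and either broad face may be up.
- blank2: Loose handle blank (4 to 6 are there, all alike; None if absent): light wood, 84 mm (local x) x 46 mm (local y, flat flanks over the middle 38 mm) x 26 mm thick with half-round ends, origin at its very centre, about 60 g; starts lying flat on the table, and either broad face may be up.
- blank3: Loose handle blank (4 to 6 are there, all alike; None if absent): light wood, 84 mm (local x) x 46 mm (local y, flat flanks over the middle 38 mm) x 26 mm thick with half-round ends, origin at its very centre, about 60 g; starts lying flat on the table, and either broad face may be up.
- blank4: Loose handle blank (4 to 6 are there, all alike; None if absent): light wood, 84 mm (local x) x 46 mm (local y, flat flanks over the middle 38 mm) x 26 mm thick with half-round ends, origin at its very centre, about 60 g; starts lying flat on the table, and either broad face may be up.
- blank5: Loose handle blank (4 to 6 are there, all alike; None if absent): light wood, 84 mm (local x) x 46 mm (local y, flat flanks over the middle 38 mm) x 26 mm thick with half-round ends, origin at its very centre, about 60 g; starts lying flat on the table, and either broad face may be up.
- template: Bystander: loose round wooden template, 84 mm diameter, 32 mm high, origin at the centre of its underside.
- clamp: Bystander: steel C-clamp lying flat, about 150 x 100 x 24 mm, origin under the middle of its spine.

How it is judged:
By the outcome, as a careful person would: the job done as asked, in the order asked, and still so for the second after the job is handed in, with the robot touching nothing.
Of blank0, blank1, blank2, blank3, blank4, blank5 only 4 to 6 are there at a start; the rules pass over those that are not, and their reading is None.
At some moment in a run one of blank0, blank1, blank2, blank3, blank4, blank5 may be knocked a few centimetres aside while the robot is not near it.
Once in a run the grip may slacken for a moment while it holds something.
It also fails if it takes over 208 s, if anything falls off the work surface, if the arm or the gripper's body presses on something with over 40 N, if the wrist force passes 120 N, or if a joint passes its speed limit or range.

## Robot

A 6-joint arm with a two-finger parallel gripper is mounted at the origin on the work surface. World frame = base frame: x ahead of the robot, y to its left, z up, the work surface at z = 0. Lengths are in m, angles in rad, forces in N, time in s.
With the tool pointing down it reaches from about 0.15 to 0.775 m from the base axis. Payload 6.1 kg.
Tool frame: the origin (TCP) lies between the finger pads; the fingertips stand 22 mm ahead of it and the grasp point (between the pads) lies 3 mm ahead of it (bot.tip_reach is the distance from the TCP to the fingertips, in m); z points along the fingers, y is the direction in which the jaws open and shut (so a half turn about z gives the same grasp; the last joint's range is limited). The gripper opens to 85 mm and grips with 20 to 120 N. Pads are 22 mm wide; open, the fingers measure 114 mm over their backs; the gripper's body (76 mm by 85 mm) begins 54 mm behind the grasp point. The pads swing forward as they close: fully open they stand 13 mm farther back than shut.
Start: joints at [0, 0.126, -0.04, 1.405, 0, 1.571], TCP at [0.525, -0, 0.253] pointing down, gripper open.
Joint ranges: [-2.72, 2.72], [-0.95, 1.95], [-1.27, 1.35], [-1.78, 2.02], [-1.46, 1.47], [-3.14, 3.14]. Speed limits (rad/s): [2.39, 2.39, 3.01, 3.14, 3.14, 3.14].

## Interface

Orientations are given as [roll, pitch, yaw] about the fixed x, y, z axes, in that order (R = Rz(yaw) Ry(pitch) Rx(roll)).
In Python, from bench import bot gives the robot as it stands. Calls block until the motion is done:
- bot.move_ptp(position, orientation): joint-space move of the TCP to a pose.
- bot.servo_line(position, v=0.15, rot=None, threshold=None): straight line of the TCP; rot=None keeps the orientation; v is the mean speed in m/s. With threshold (N) it stops when the force on the tool has changed by that much, and returns True; else False.
- bot.move_j(angles): joint-space move.
- bot.let_go() and bot.close(effort=None): open the fingers fully, or close them until they stop; effort is the grip in N (None keeps the last).
- bot.hold(seconds).
- bot.ik(position, orientation): joint angles nearest the present ones, or None.
- bot.get_obs(): the state.
- bot.camera(name): name is "scene" or "side" or "wrist"; returns a dict with "frame" (420x560x3 uint8, red, green, blue), "range_z" (420x560 float32, m along the optical axis (not along the pixel's ray), 0 where there is no reading), "fx", "fy", "cx", "cy" (pixels), "k1" (the pictures are not rectified: a ray, as slopes to the right and down, at radius r is drawn at 1 + k1 r^2 times it, then the intrinsics apply), "view" (4x4, takes a point from world to camera coordinates). Camera axes: x right, y down, z forward; pixel columns grow to the right and rows downward; lengths in m; the calibration is good to about 2 mm. A picture is of the moment at which its call begins.
A pose or a line that the arm cannot do raises bot.Unreachable and nothing moves.
- bot.finish_job(): hands the job in, once; it reports no verdict.
The state is a dict: "time": time; "joint_positions": joint angles; "dq": joint speeds; "tau": joint torques, N m; "tool_pos": TCP position; "eef_rot": TCP orientation; "ft_force": force on the tool from outside, world axes, zero at the start; "wrist_torque": the same for the moment, N m; "opening": opening from 0.0 (shut) to 1.0 (fully open).
Only numpy, scipy, OpenCV 4.12 (cv2) and the standard library are available. Lean on these libraries where they do the work, as an engineer would, in place of code of your own. Each camera call takes 0.05 s, during which the arm holds its last target. There are 200 camera calls.

## Working session

There is one attempt and no reset: what is moved stays moved. The work goes in short steps, each a Python script; the robot and the scene stay as the last script left them, time stands still between calls to the robot, and variables do not carry over. Pictures are saved under pics/ and viewed, about 12 in all and at most 16, crops included, and the job is handed in when it is done.

```bash
ls; mkdir -p pics; python3 - <<'E'
from bench import bot
import cv2,numpy as np,pickle
d={}
for n in("scene","side","wrist"):
    c=bot.camera(n); d[n]=c
    cv2.imwrite(f"pics/a_{n}.png",c["frame"][:,:,::-1])
    V=np.array(c["view"]);print(n,c["fx"],c["fy"],c["cx"],c["cy"],c["k1"],(-V[:3,:3].T@V[:3,3]).round(3),V[2,:3].round(2),(c["range_z"]>0).mean())
pickle.dump(d,open("a.pkl","wb"))
print(bot.get_obs())
E
```

```text
pics
scene 449.3846089900803 449.3846089900803 278.50374705740956 202.58865114052023 0.010713949303125902 [1.295 0.571 0.745] [-0.63 -0.52 -0.57] 0.9910459183673469
side 446.6886595303565 446.6886595303565 271.26679843068945 199.43043598220154 -0.07797304157082609 [ 0.381 -0.78   0.953] [ 0.18  0.63 -0.76] 0.9958801020408163
wrist 327.95088426347957 327.95088426347957 273.31708421619504 206.36586137878834 -0.02448426103142275 [0.524 0.084 0.373] [-0.   -0.32 -0.95] 0.9958843537414966
{'time': 0.15, 'joint_positions': array([-1.74630839e-05,  1.26257927e-01, -4.03687695e-02,  1.40538720e+00,
       -6.35479342e-06,  1.57079234e+00]), 'dq': array([ 3.68662550e-04, -1.87531414e-04,  2.47919720e-03,  5.25451587e-04,
       -8.07556376e-05, -2.15852547e-03]), 'tau': array([-6.60388159e-04, -4.36274636e+01,  3.53150582e+01,  1.35390865e-02,
        2.80258462e-06, -9.74541621e-07]), 'tool_pos': array([ 5.24718842e-01, -1.09012452e-05,  2.52702002e-01]), 'eef_rot': array([-3.14037508e+00,  6.34993861e-06,  1.57078285e+00]), 'ft_force': array([-0.32432298,  0.19150528,  0.4104972 ]), 'wrist_torque': array([ 0.05848635,  0.01453033, -0.00339203]), 'opening': 0.9979541769706395}
```

View pics/a_scene.png

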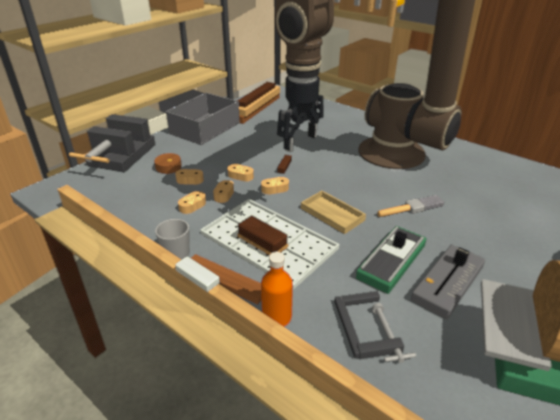

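View pics/a_side.png

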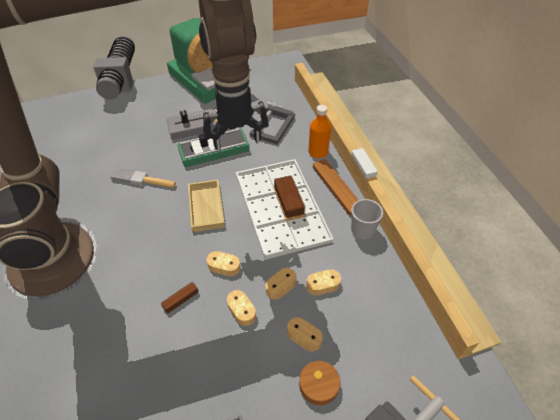

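The scene view shows the tray at (268,240) with the block on it, the holder at (333,210), the green gate box at (392,257) and the grey speed box at (449,278). It also shows five blanks around (189..275, 172..202) and the template at (168,162). The side view agrees: blanks at (223,263), (241,307), (281,283), (323,281) and (305,333), two of them in the arm's shadow. The small dark stick at (180,296) isn't part of the job.

```bash
cat > h.py <<'E'
import numpy as np, cv2
from bench import bot
def rays(c,uv):
    uv=np.atleast_2d(np.asarray(uv,float)); d=(uv-[c["cx"],c["cy"]])/[c["fx"],c["fy"]]
    s=d.copy()
    for _ in range(8): s=d/(1+c["k1"]*(s**2).sum(1,keepdims=True))
    V=np.array(c["view"]); R=V[:3,:3]
    return -R.T@V[:3,3], np.c_[s,np.ones(len(s))]@R   # direction has unit depth
def onplane(c,uv,z):
    o,d=rays(c,uv); return o+d*((z-o[2])/d[:,2])[:,None]
def bydepth(c,uv):
    o,d=rays(c,uv); uv=np.atleast_2d(uv).astype(int)
    return o+d*c["range_z"][uv[:,1],uv[:,0]][:,None]
def twoview(c1,p1,c2,p2):
    """midpoint and gap of the two rays"""
    o1,d1=rays(c1,p1); o2,d2=rays(c2,p2); d1,d2=d1[0],d2[0]
    t=np.linalg.lstsq(np.c_[d1,-d2],o2-o1,rcond=None)[0]
    a,b=o1+t[0]*d1,o2+t[1]*d2; return (a+b)/2, np.linalg.norm(a-b)
def project(c,P):
    P=np.atleast_2d(P); V=np.array(c["view"]); q=P@V[:3,:3].T+V[:3,3]; s=q[:,:2]/q[:,2:]
    s=s*(1+c["k1"]*(s**2).sum(1,keepdims=True)); return s*[c["fx"],c["fy"]]+[c["cx"],c["cy"]]
def snap(name,file=None):
    c=bot.camera(name)
    if file: cv2.imwrite(f"pics/{file}.png",c["frame"][:,:,::-1])
    return c
E
python3 - <<'E'
from h import *
import pickle
d=pickle.load(open("a.pkl","rb"))
pts={"side":dict(b1=(223,263),b2=(241,307),b3=(281,283),b4=(323,281),b5=(305,333),tmpl=(320,382),block=(289,193),holder=(206,206),gate=(212,138),tray=(262,212),stick=(180,296),spd=(188,118)),
"scene":dict(b1=(275,185),b2=(240,172),b3=(224,190),b4=(191,202),b5=(189,177),tmpl=(168,162),block=(263,234),holder=(333,212),gate=(401,238),spd=(461,256))}
for n in pts:
  for k,p in pts[n].items(): print(n,k,bydepth(d[n],p)[0].round(3))
for k in pts["scene"]: 
  P,g=twoview(d["scene"],pts["scene"][k],d["side"],pts["side"][k]); print(k,P.round(3),round(g,4))
E
```

```text
side b1 [ 0.429 -0.17   0.028]
side b2 [ 0.441 -0.298  0.026]
side b3 [ 0.548 -0.265  0.025]
side b4 [ 0.644 -0.29   0.025]
side b5 [ 0.559 -0.401  0.026]
side tmpl [ 0.551 -0.513  0.034]
side block [ 0.647 -0.027  0.057]
side holder [0.427 0.043 0.004]
side gate [ 0.467 -0.009  0.286]
side tray [ 0.57  -0.026  0.004]
side stick [ 0.312 -0.225  0.021]
side spd [0.445 0.414 0.027]
scene b1 [ 0.441 -0.147  0.024]
scene b2 [ 0.457 -0.274  0.027]
scene b3 [ 0.557 -0.243  0.025]
scene b4 [ 0.66  -0.269  0.026]
scene b5 [ 0.575 -0.375  0.025]
scene tmpl [ 0.559 -0.492  0.028]
scene block [0.663 0.001 0.053]
scene holder [0.421 0.046 0.004]
scene gate [0.478 0.272 0.066]
scene spd [0.443 0.403 0.06 ]
b1 [ 0.429 -0.159  0.012] 0.0028
b2 [ 0.441 -0.29   0.013] 0.0015
b3 [ 0.548 -0.257  0.014] 0.0052
b4 [ 0.648 -0.284  0.013] 0.0005
b5 [ 0.561 -0.394  0.011] 0.0023
tmpl [ 0.552 -0.507  0.018] 0.0053
block [ 0.651 -0.011  0.039] 0.0023
holder [0.425 0.046 0.004] 0.0067
gate [0.488 0.266 0.061] 0.025
spd [0.439 0.397 0.048] 0.0167
```

View pics/a_wrist.png

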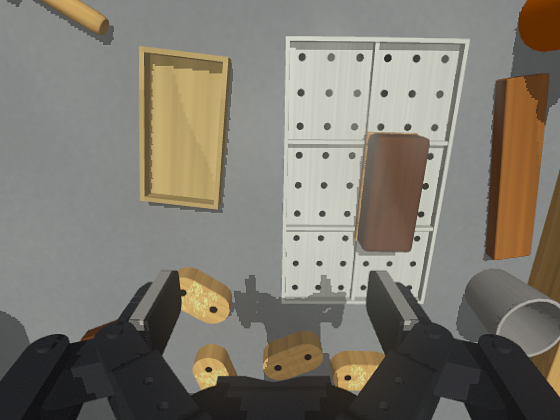

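Depth readings fit the stated heights: blank tops at 25–28 mm and the block top at about 55 mm. The wrist view shows the holder at (183,130) and the tray spanning (283..468, 38..303). Next I'll take closer wrist views of the controls and the blanks.

```bash
python3 - <<'E'
from h import *
import pickle
o=[np.pi,0,np.pi/2]
d=pickle.load(open("a.pkl","rb"))
bot.move_ptp([0.52,-0.24,0.38],o); d["w2"]=snap("wrist","w2")
bot.move_ptp([0.46,0.33,0.33],o); d["w1"]=snap("wrist","w1")
d["sideB"]=snap("side"); 
pickle.dump(d,open("a.pkl","wb"))
cv2.imwrite("pics/w12.png",cv2.resize(np.hstack([d["w1"]["frame"],d["w2"]["frame"]])[:,:,::-1],(800,300),interpolation=cv2.INTER_AREA))
print(bot.get_obs()["time"])
E
```

```text
3.425
```

View pics/w12.png

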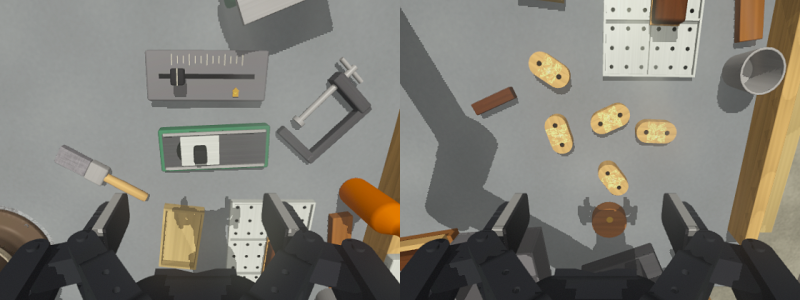

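Left (W1): the speed box is at full-resolution (145,52)–(268,105)×0.7, its grip near (178,76) and the brass pointer at (235,93). The gate box has its grip at (200,155). Right (W2): five light blanks, with the template at (610,219). The tracks run to the image right (world +x). Now I'll measure with masks.

```bash
cat >> h.py <<'E'
def hsv(c): return cv2.cvtColor(c["frame"],cv2.COLOR_RGB2HSV)
def blobs(mask,amin,amax=1e9,k=3):
    mask=cv2.morphologyEx(mask.astype(np.uint8)*255,cv2.MORPH_CLOSE,np.ones((k,k)))
    cs,_=cv2.findContours(mask,cv2.RETR_EXTERNAL,cv2.CHAIN_APPROX_NONE)
    return [q[:,0,:].astype(float) for q in cs if amin<cv2.contourArea(q)<amax]
def rect(P):
    """world xy rectangle: centre, long, short, yaw of long axis"""
    (c,(w,h),a)=cv2.minAreaRect((P[:,:2]*1000).astype(np.float32)); a=np.radians(a)
    if w<h: w,h,a=h,w,a+np.pi/2
    return np.array(c)/1000,w/1000,h/1000,(a+np.pi/2)%np.pi-np.pi/2
def ranged(c):
    """world point for every pixel"""
    v,u=np.mgrid[:420,:560]; o,d=rays(c,np.c_[u.ravel(),v.ravel()])
    P=o+d*c["range_z"].ravel()[:,None]; return P.reshape(420,560,3)
def blanks(c,z=.026,zlo=.015,zhi=.045):
    """light-wood blobs of the blank's size: outline cast onto the top plane"""
    H=hsv(c); m=(H[...,0]>8)&(H[...,0]<32)&(H[...,1]>70)&(H[...,2]>70); Z=ranged(c)[...,2]; m&=(Z>zlo)&(Z<zhi)
    out=[]
    for q in blobs(m,300,k=7):
        ctr,l,s,a=rect(onplane(c,q,z)); 
        if .07<l<.1 and .038<s<.06: out.append((ctr,l,s,a,q.mean(0)))
    return out
E
python3 - <<'E'
from h import *
import pickle
d=pickle.load(open("a.pkl","rb"))
for n in("w2","scene","sideB"):
    print(n)
    for b in blanks(d[n]): print(b[0].round(4),round(b[1],3),round(b[2],3),round(np.degrees(b[3]),1),b[4].round(0), 'z',bydepth(d[n],b[4])[0,2].round(4))
c=d["wrist"];Z=ranged(c)
H=hsv(c)
for nm,m,z in(("tray",(H[...,1]<40)&(H[...,2]>150),.014),("holder",(H[...,0]>12)&(H[...,0]<30)&(H[...,1]>60),.022),("block",(Z[...,2]>.035)&(Z[...,2]<.075)&(H[...,1]>60)&(H[...,0]<15),.056)):
    for q in blobs(m,2500,k=15 if nm!='block' else 3):
        if q[:,1].min()>300: continue
        ctr,l,s,a=rect(onplane(c,q,z)); print(nm,ctr.round(4),round(l,4),round(s,4),round(np.degrees(a),1),q.min(0),q.max(0))
c=d["w1"];P=ranged(c);Z=P[...,2];X=P[...,0];Y=P[...,1]
for nm,zlo,zhi,ylo,yhi in(("gate",.06,.075,.2,.33),("speed",.06,.075,.33,.5),("box",.022,.04,.2,.33),("box",.022,.04,.34,.5)):
    m=(Z>zlo)&(Z<zhi)&(Y>ylo)&(Y<yhi)&(X>.3)&(X<.62)
    for q in blobs(m,100,k=5):
        ctr,l,s,a=rect(onplane(c,q,{"gate":.0695,"speed":.0675,"box":.03}[nm])); print(nm,ctr.round(4),round(l,4),round(s,4),round(np.degrees(a),1),'z',np.median(Z[m]).round(4),q.min(0),q.max(0))
E
```

```text
w2
[ 0.5597 -0.3928] 0.087 0.048 -53.4 [298. 250.] z 0.0277
[ 0.6465 -0.2831] 0.085 0.048 -0.0 [358. 184.] z 0.0258
[ 0.4432 -0.2886] 0.085 0.048 -73.2 [222. 188.] z 0.0273
[ 0.5496 -0.2554] 0.083 0.048 25.2 [294. 166.] z 0.0258
[ 0.431 -0.159] 0.085 0.047 -34.1 [208.  97.] z 0.0263
[ 0.8047 -0.0703] 0.07 0.047 -82.1 [491.  27.] z 0.0201
scene
sideB
[ 0.5578 -0.3988] 0.085 0.05 -55.7 [304. 333.] z 0.0278
[ 0.4418 -0.2942] 0.086 0.047 -73.5 [241. 306.] z 0.0267
[ 0.6457 -0.2892] 0.083 0.051 -2.3 [324. 280.] z 0.0274
[ 0.5488 -0.2616] 0.086 0.051 24.2 [281. 282.] z 0.0256
[ 0.4289 -0.1658] 0.085 0.052 -33.8 [223. 262.] z 0.0227
tray [ 0.6242 -0.0168] 0.3117 0.1911 89.6 [278.  36.] [469. 304.]
holder [ 0.4221 -0.1801] 0.1224 0.0805 64.1 [160. 267.] [231. 343.]
holder [ 0.6545 -0.0231] 0.138 0.0697 88.5 [354. 132.] [428. 251.]
holder [ 0.809 -0.038] 0.2965 0.0869 -73.8 [486.  73.] [559. 303.]
holder [0.4279 0.045 ] 0.1604 0.0911 82.9 [139.  46.] [230. 209.]
block [ 0.6472 -0.0137] 0.1231 0.0521 88.5 [363. 134.] [428. 251.]
gate [0.4693 0.2659] 0.0267 0.0238 89.8 z 0.069 [271. 209.] [290. 229.]
speed [0.4316 0.3996] 0.026 0.0213 89.0 z 0.0671 [238.  95.] [257. 119.]
box [0.4963 0.2668] 0.2085 0.0857 2.5 z 0.031 [221. 175.] [378. 239.]
box [0.4797 0.3994] 0.2085 0.0844 -0.7 z 0.0299 [203.  69.] [375. 141.]
```

```bash
python3 - <<'E'
from h import *
import pickle
d=pickle.load(open("a.pkl","rb"));c=d["w1"]
cv2.imwrite("pics/spd.png",cv2.resize(c["frame"][60:250,190:390,::-1],(800,760),interpolation=cv2.INTER_CUBIC)[:600])
E
```

```text
(no output)
```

View pics/spd.png

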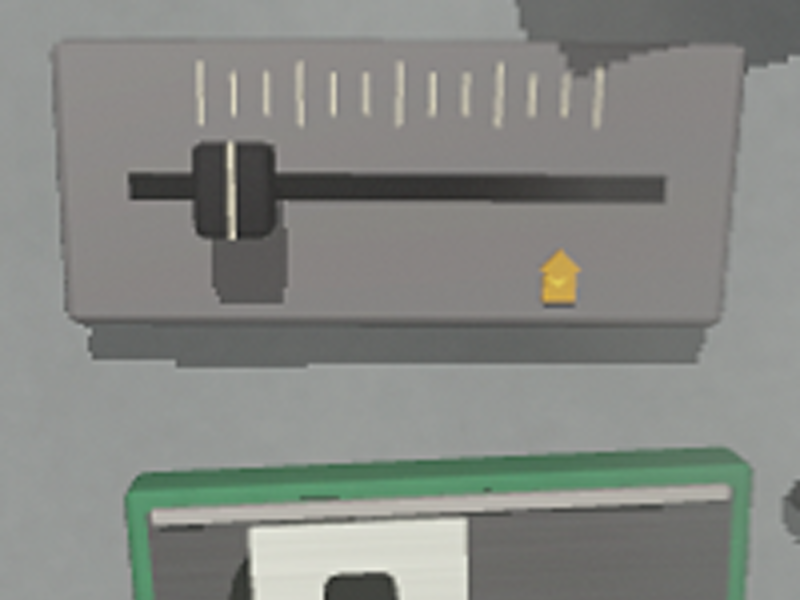

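The measured sizes match the text:
- Gate grip 26.7×23.8 mm, top at 69 mm.
- Speed grip 26×21 mm, top at 67 mm.
- Boxes 208×85 mm.
- Blanks 85×48 mm at about 26 mm.

The gate starts partly open, with its grip at local y of about −27 mm. The crop shows the white line at (232,190) and the brass tip at (560,250). Now I'll open the gate.

```bash
cat >> h.py <<'E'
PI=np.pi
def down(yaw): return [PI,0,yaw]
def best_yaw(p,a):
    """of the two equal grasps take the one with the last joint nearer its middle"""
    best=None
    for y in(a,a+PI,a-PI):
        q=bot.ik(list(p),down(y))
        if q is not None and (best is None or abs(q[5])<best[0]): best=(abs(q[5]),y)
    return (best[1]+PI)%(2*PI)-PI
def st(): 
    o=bot.get_obs(); return round(o["time"],1),o["tool_pos"].round(4),o["ft_force"].round(1),round(o["opening"],3)
E
python3 - <<'E'
from h import *
import pickle
d=pickle.load(open("a.pkl","rb"));c=d["w1"];H=hsv(c)
m=(H[...,0]>12)&(H[...,0]<30)&(H[...,1]>110); m[:,:300]=0;m[:,360:]=0;m[:110]=0;m[150:]=0
for q in blobs(m,20,k=1):
    t=q[q[:,1]==q[:,1].min()].mean(0); print("pointer tip px",t,onplane(c,t,.033),"centroid x",onplane(c,q.mean(0),.033),bydepth(c,q.mean(0)))
Z=ranged(d["wrist"])
print("heights: holder rim",[Z[y,x,2].round(4) for x,y in((143,130),(222,130))],"floor",Z[130,180,2].round(4),"tray divider/floor",Z[227,320,2].round(4),Z[180,315,2].round(4))
a=np.radians(2.5);u=np.array([np.cos(a),np.sin(a)])
p=np.array([.4693,.2659]);box=np.array([.4963,.2668]);end=box+.045*u
yaw=best_yaw([*p,.12],a); print("yaw",yaw)
bot.move_ptp([*p,.12],down(yaw)); print(st())
print(bot.servo_line([*p,.066],v=.06,threshold=15)); bot.close(30); print(st())
g=bot.get_obs()["tool_pos"][:2]
print("stop",bot.servo_line([*(g+u*((end-g)@u+.012)),.066],v=.05,threshold=12)); print(st(),"expected end",end)
E
```

```text
pointer tip px [329.5 123. ] [[0.53029306 0.37937579 0.033     ]] centroid x [[0.53053656 0.37108471 0.033     ]] [[0.53043568 0.37114444 0.03359721]]
heights: holder rim [np.float64(0.021), np.float64(0.0221)] floor 0.0044 tray divider/floor 0.0125 0.0033
yaw -3.097959422289935
(4.9, array([0.4697, 0.266 , 0.1205]), array([ 0.6, -0. ,  0.7]), 1.001)
False
(6.6, array([0.4696, 0.2639, 0.0665]), array([ 1.4, -9.4,  5.8]), 0.295)
stop True
(7.9, array([0.5419, 0.2669, 0.0666]), array([-2.3, -0.5,  6.8]), 0.303) expected end [0.54125717 0.26876287]
```

```bash
python3 - <<'E'
from h import *
print("stop",bot.servo_line([.556,.2675,.066],v=.02,threshold=22)); print(st())
bot.let_go(); bot.servo_line([*bot.get_obs()["tool_pos"][:2],.14],v=.15)
bot.move_ptp([.46,.33,.33],down(PI/2)); c=snap("wrist","gate_open")
P=ranged(c);Z=P[...,2];X=P[...,0];Y=P[...,1]
for nm,zlo,zhi,z in(("gate",.06,.075,.0695),("box",.022,.04,.03)):
    for q in blobs((Z>zlo)&(Z<zhi)&(Y>.2)&(Y<.33)&(X>.3)&(X<.65),100,k=5): print(nm,[np.round(v,4) for v in rect(onplane(c,q,z))])
print(st())
cv2.imwrite("pics/gate_crop.png",cv2.resize(c["frame"][150:270,190:410,::-1],(660,360)))
E
```

```text
stop True
(8.3, array([0.542 , 0.2669, 0.0665]), array([-2. , -0.5,  6.2]), 0.299)
gate [array([0.5404, 0.2692]), np.float64(0.0275), np.float64(0.0237), np.float64(-1.5161)]
box [array([0.4963, 0.2668]), np.float64(0.2085), np.float64(0.0857), np.float64(0.0428)]
(11.2, array([0.46  , 0.3298, 0.3291]), array([ 0.1, -0.6, -0.4]), 0.998)
```

View pics/gate_crop.png

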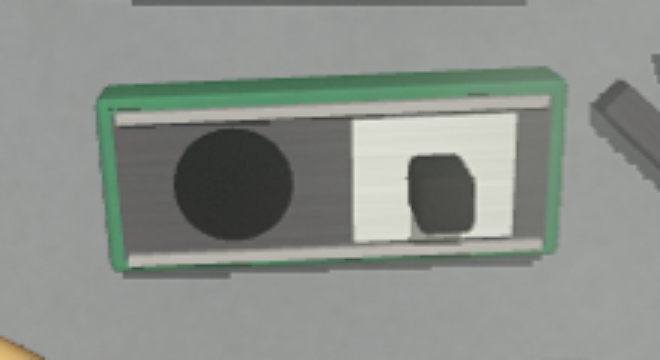

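The gate grip now stands at local +44 mm, within 1 mm of the end stop, and the port is fully bared at (233,185). Next is the block.

```bash
cat >> h.py <<'E'
def pick(p,a,z,eff=60,zup=.18):
    yaw=best_yaw([*p,zup],a)
    bot.move_ptp([*p,zup],down(yaw)); hit=bot.servo_line([*p,z],v=.12,threshold=20)
    bot.close(eff); s1=st(); bot.servo_line([*p,zup],v=.15); print("pick hit",hit,s1[1:],"lifted",st()); return yaw
def place(p,a,z,zup=.18,extra=.006):
    """lower until just below z, stop on contact, open, rise"""
    yaw=best_yaw([*p,zup],a)
    bot.move_ptp([*p,zup],down(yaw)); print("over",st())
    bot.servo_line([*p,z+.012],v=.12)
    hit=bot.servo_line([*p,z-extra],v=.03,threshold=5); print("down hit",hit,st())
    bot.let_go(); bot.servo_line([*p,zup],v=.2)
E
python3 - <<'E'
from h import *
pick([.6465,-.0137],np.radians(88.5),.056)
place([.4268,.045],np.radians(82.9),.047)
bot.move_ptp([.5,-.03,.3],down(PI/2)); c=snap("wrist","block_in"); print(st())
E
```

```text
pick hit False (array([ 0.6474, -0.0137,  0.0573]), array([ 0.2, -0.1,  5.8]), 0.627) lifted (16.9, array([ 0.6459, -0.0137,  0.1786]), array([-0. , -0.2, -2. ]), 0.627)
over (17.8, array([0.4279, 0.045 , 0.1802]), array([-0. , -0.7, -2.3]), 0.63)
down hit True (19.4, array([0.4272, 0.0451, 0.0498]), array([-2.3,  0.1,  6.8]), 0.629)
(23.1, array([ 0.4999, -0.0299,  0.2998]), array([-1.1,  0. , -0.6]), 1.002)
```

View pics/block_in.png

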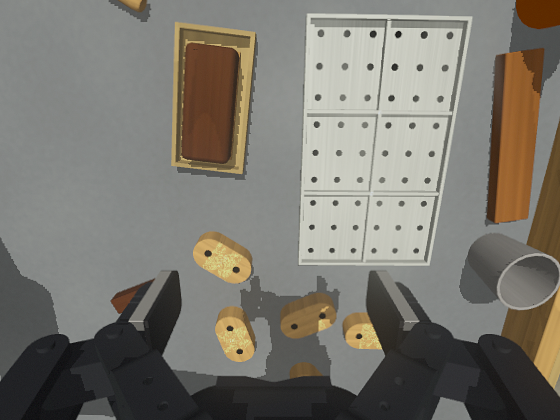

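The block sits in its holder at (210,103) and the tray is empty, with rim corners near (307,14), (472,17), (430,264) and (299,263). Next: check the block height, refine the tray pose, and do the first blank.

```bash
cat >> h.py <<'E'
OVER=([.52,-.24,.38],PI/2)
def look(file=None):
    bot.move_ptp(OVER[0],down(OVER[1])); bot.hold(.2); c=snap("wrist",file)
    return c,[b for b in blanks(c) if b[0][0]<.75]
def bay(T,i,j): # tray pose T=(x,y,yaw)
    R=np.array([[np.cos(T[2]),-np.sin(T[2])],[np.sin(T[2]),np.cos(T[2])]]); return np.array(T[:2])+R@[i*.045,j*.102]
E
python3 - <<'E'
from h import *
c=snap("wrist"); P=ranged(c)
print("block top z",[P[y,x,2].round(4) for x,y in((195,60),(225,60),(192,150),(222,150))])
q=onplane(c,[(307,14),(472,17),(430,264),(299,263)],.014); print("tray corners",q.round(4).tolist(),"centre",q.mean(0).round(4),"sides",[np.linalg.norm(q[i]-q[i-1]).round(4) for i in range(4)])
T=(.627,-.017,np.radians(-.4))
l,bl=look()
for b in bl: print(b[0].round(4),round(b[1],3),round(b[2],3),round(np.degrees(b[3]),1))
b=min(bl,key=lambda b:np.linalg.norm(b[0]-[.431,-.159]))
pick(b[0],b[3],.034,eff=50)
place(bay(T,1,1),PI/2+T[2],.038)
l,bl=look("p1"); print(len(bl),st())
E
```

```text
block top z [np.float64(0.0477), np.float64(0.0474), np.float64(0.0471), np.float64(0.0476)]
tray corners [[0.5368, 0.1382, 0.014], [0.7204, 0.1369, 0.014], [0.7194, -0.1708, 0.014], [0.5354, -0.1685, 0.014]] centre [ 0.628 -0.016  0.014] sides [np.float64(0.3067), np.float64(0.1837), np.float64(0.3077), np.float64(0.1841)]
[ 0.5595 -0.3926] 0.087 0.048 -53.3
[ 0.6464 -0.2825] 0.084 0.048 0.1
[ 0.4433 -0.2889] 0.085 0.048 -73.2
[ 0.5493 -0.2554] 0.083 0.048 24.9
[ 0.431  -0.1588] 0.084 0.047 -34.0
pick hit False (array([ 0.4315, -0.159 ,  0.0347]), array([-1.1, -0.4,  6.2]), 0.521) lifted (28.1, array([ 0.4305, -0.1586,  0.179 ]), array([-0.3, -0.1, -1.2]), 0.524)
over (29.6, array([0.6724, 0.0841, 0.1797]), array([ 0.3, -0.4, -0.7]), 0.526)
down hit True (31.3, array([0.6729, 0.0847, 0.0387]), array([-1.1, -0.4,  5.8]), 0.522)
4 (35.1, array([ 0.5202, -0.2398,  0.3798]), array([-0.3, -0.1,  0.2]), 1.001)
```

View pics/p1.png

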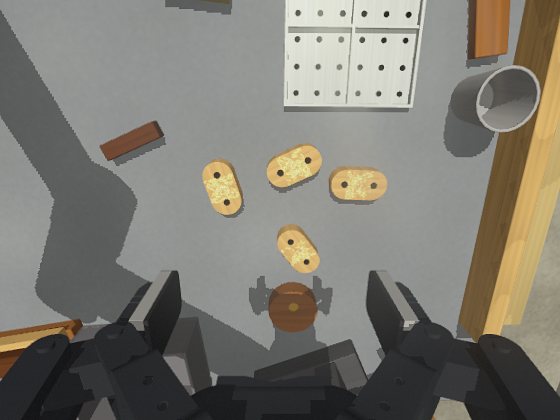

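The first blank is in the far right bay and four remain on the table at (294,166), (358,184), (222,188) and (298,250). I'll do them in a guarded loop, looking again before each pick.

```bash
python3 - <<'E'
from h import *
T=(.628,-.0165,np.radians(-.4))
c,bl=look()
for xy,(i,j) in zip([(.549,-.255),(.443,-.289),(.646,-.283),(.56,-.393)],[(-1,1),(1,0),(-1,0),(-1,-1)]):
    b=min(bl,key=lambda b:np.linalg.norm(b[0]-xy)); print("->",b[0].round(4),np.degrees(b[3]).round(1),len(bl))
    if np.linalg.norm(b[0]-xy)>.06: print("moved?"); break
    pick(b[0],b[3],.034,eff=50)
    if not .45<bot.get_obs()["opening"]<.62: print("lost"); break
    place(bay(T,i,j),PI/2+T[2],.038)
    c,bl=look()
print(len(bl),[b[0].round(3) for b in bl],st())
bot.move_ptp([.5,-.03,.34],down(PI/2)); bot.hold(.2); c=snap("wrist","p5"); Z=ranged(c)
for b in blanks(c,z=.03): print(b[0].round(4),round(b[1],3),round(b[2],3),round(np.degrees(b[3]),1),bydepth(c,b[4])[0,2].round(4),b[4].round())
E
```

```text
-> [ 0.5492 -0.2554] 25.0 4
pick hit False (array([ 0.5497, -0.2557,  0.0348]), array([ 0.6, -0.1,  4.9]), 0.519) lifted (40.3, array([ 0.5487, -0.2552,  0.1788]), array([-0.1,  0.7, -0.9]), 0.522)
over (41.6, array([0.5838, 0.0849, 0.1799]), array([-0.4, -1.1, -0.2]), 0.524)
down hit True (43.3, array([0.584 , 0.0859, 0.0388]), array([-1. , -0.7,  5.9]), 0.522)
-> [ 0.4432 -0.2888] -71.8 3
pick hit False (array([ 0.4436, -0.289 ,  0.0347]), array([-0.9, -0.2,  5.2]), 0.522) lifted (50.9, array([ 0.4427, -0.2884,  0.1789]), array([ 0.1, -0. , -0.6]), 0.52)
over (52.2, array([ 0.6726, -0.0177,  0.1798]), array([ 0.8,  0. , -1.2]), 0.524)
down hit True (53.9, array([ 0.6732, -0.0168,  0.0387]), array([-1. ,  0.2,  5.1]), 0.523)
-> [ 0.6467 -0.2828] 0.1 2
pick hit False (array([ 0.6471, -0.283 ,  0.0349]), array([-0.9,  0.4,  4.2]), 0.523) lifted (61.1, array([ 0.6463, -0.2826,  0.1786]), array([-0.1, -0.2, -1. ]), 0.524)
over (62.8, array([ 0.5831, -0.0164,  0.1798]), array([-0.4, -0.1,  0. ]), 0.525)
down hit True (64.5, array([ 0.5836, -0.016 ,  0.0387]), array([-0.8, -0.4,  5.4]), 0.519)
-> [ 0.5598 -0.393 ] -53.3 1
pick hit False (array([ 0.5601, -0.3932,  0.0348]), array([-0. , -0.4,  3.8]), 0.522) lifted (71.2, array([ 0.5594, -0.3927,  0.1787]), array([ 0.1, -0.3, -0.9]), 0.522)
over (72.3, array([ 0.5822, -0.1186,  0.1796]), array([-0. , -0.5, -1.5]), 0.525)
down hit True (74.0, array([ 0.5825, -0.1182,  0.0387]), array([-0.8,  0.3,  6.2]), 0.52)
1 [array([ 0.582, -0.119])] (76.5, array([ 0.5202, -0.2393,  0.3787]), array([ 0.5,  0.5, -0.2]), 1.005)
[ 0.5814 -0.1174] 0.086 0.048 89.6 0.0288 [331. 220.]
[ 0.6703 -0.0169] 0.084 0.052 88.2 0.0307 [403. 148.]
[ 0.5825 -0.0168] 0.084 0.048 88.2 0.0292 [336. 148.]
[0.6702 0.084 ] 0.083 0.051 88.8 0.0298 [412.  67.]
[0.583  0.0864] 0.084 0.047 89.1 0.0308 [341.  65.]
```

View pics/p5.png

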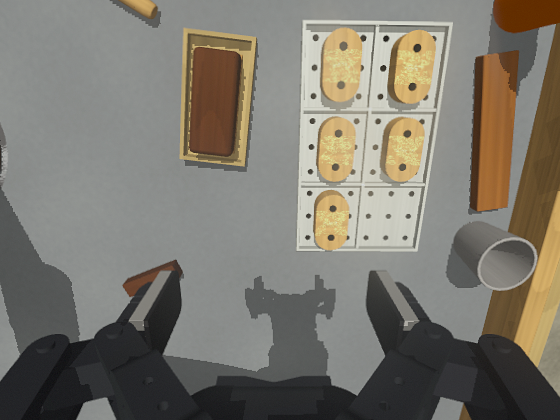

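All five blanks lie flat, tops at 29–31 mm, one to a bay and level with the dividers; the bay at (390,215) stays empty. Now the speed grip.

```bash
cat > spd.py <<'E'
from h import *
A=np.radians(-.7);U=np.array([np.cos(A),np.sin(A)])
def slide(p,dist):
    yaw=best_yaw([*p,.13],A)
    bot.move_ptp([*p,.13],down(yaw)); print("hit",bot.servo_line([*p,.064],v=.08,threshold=15)); bot.close(30); print(st())
    g=bot.get_obs()["tool_pos"][:2]; bot.servo_line([*(g+U*dist),.064],v=.05); bot.hold(.3); print(st())
    bot.let_go(); bot.servo_line([*bot.get_obs()["tool_pos"][:2],.14],v=.15)
def measure(file):
    bot.move_ptp([.5304,.345,.22],down(PI/2)); bot.hold(.3); c=snap("wrist",file); H=hsv(c); P=ranged(c)
    m=(H[...,0]>12)&(H[...,0]<30)&(H[...,1]>110)&(abs(P[...,0]-.53)<.03)&(P[...,1]>.35)&(P[...,1]<.4)&(P[...,2]<.045)
    q=max(blobs(m,20,k=1),key=len); top=q[q[:,1]<=q[:,1].min()+.5].mean(0); tip=onplane(c,top,.033)[0]
    g=max(blobs((P[...,2]>.06)&(P[...,2]<.075)&(P[...,1]>.33),100,k=5),key=len); G=rect(onplane(c,g,.0675))
    m=np.zeros((420,560),np.uint8); cv2.fillPoly(m,[g.astype(np.int32)],1); v,u=np.nonzero((m>0)&(H[...,2]>120)&(H[...,1]<90)); L=onplane(c,np.c_[u,v],.0675)
    line=L.mean(0); print("tip",top,tip.round(4),"grip",G[0].round(4),G[1:3],"line px",u.mean(),v.mean(),len(u),line.round(4),"err line-tip",((line-tip)[:2]@U).round(5),"grip-tip",((G[0]-tip[:2])@U).round(5)); return c,G[0],(line-tip)[:2]@U
E
python3 - <<'E'
from spd import *
slide(np.array([.4316,.3996]),np.dot([.5304-.4316,.379-.3996],U))
c,_,_=measure("s1"); cv2.imwrite("pics/s1c.png",cv2.resize(c["frame"][100:250,180:380,::-1],(800,600),interpolation=cv2.INTER_CUBIC))
E
```

```text
hit False
(80.9, array([0.4317, 0.3993, 0.0643]), array([-0.6, -2.3,  3.8]), 0.298)
(83.4, array([0.531 , 0.3986, 0.0643]), array([-1.5,  0.9,  5.8]), 0.294)
tip [274. 150.] [0.5307 0.3794 0.033 ] grip [0.5306 0.399 ] (0.026534561157226563, 0.021491081237792968) line px 274.01020408163265 132.83673469387756 98 [0.5306 0.3989 0.0675] err line-tip -0.00033 grip-tip -0.00033
```

View pics/s1c.png

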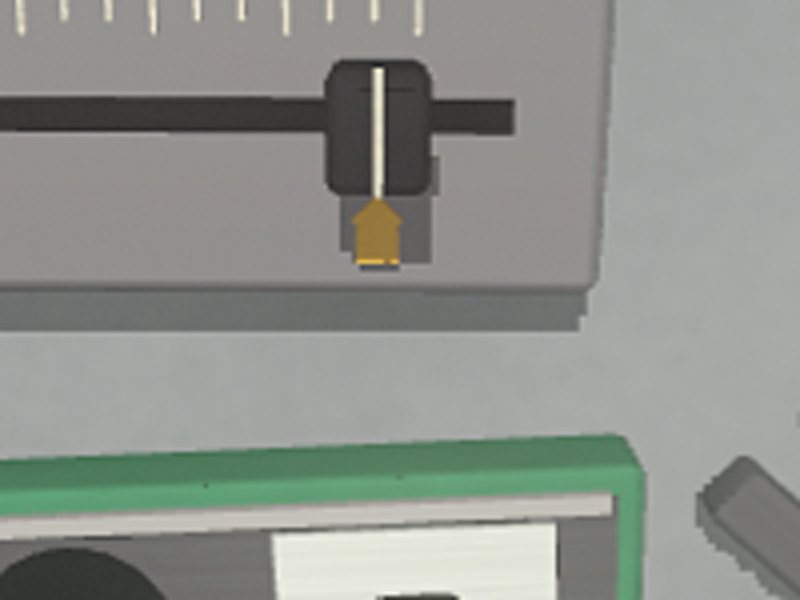

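The white line at (378,130) meets the brass tip at (378,200), 0.3 mm off. One last overall check before handing in.

```bash
python3 - <<'E'
from h import *
bot.move_ptp([.42,-.1,.36],down(PI/2)); bot.hold(.3)
a=snap("scene");b=snap("side")
cv2.imwrite("pics/fin.png",cv2.resize(np.hstack([a["frame"],b["frame"]])[:,:,::-1],(800,300),interpolation=cv2.INTER_AREA))
c=snap("wrist")
bot.move_ptp([.5,-.03,.34],down(PI/2)); bot.hold(.2); c=snap("wrist")
for q in blanks(c,z=.03): print(q[0].round(4),bydepth(c,q[4])[0,2].round(4))
print(st())
E
```

```text
[ 0.5817 -0.1179] 0.0313
[ 0.6702 -0.0169] 0.0314
[ 0.5826 -0.0163] 0.0306
[0.6703 0.0837] 0.0303
[0.5829 0.0866] 0.0296
(89.3, array([ 0.4995, -0.0307,  0.3407]), array([ 0.9, -0.4,  0.2]), 1.001)
```

View pics/fin.png

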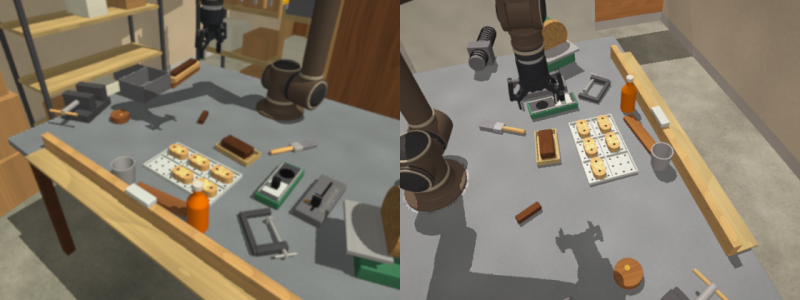

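Both views show five blanks in the tray, the block in its holder and the gate open. The template and clamp are untouched, and no blank is left on the table.

```bash
python3 -c "
from bench import bot
print(bot.finish_job(), bot.get_obs()['time'])"
```

```text
the job is handed in; nothing more can be done
the job is handed in; nothing more can be done
```

The job is done in the order asked and handed in at about 90 s of the 208 s allowed; no verdict was reported.

- **Gate:** I slid it to its end stop, where the arm stopped on force twice. Its grip now measures local +44 mm, within about 1 mm of the stated +45 mm. It had started partly open, at about −27 mm.
- **Sanding block:** it lies flat in the holder with the dark wood up. Its top is at 47 mm all over, as it should be.
- **Blanks:** there were five, and each lies flat in its own bay with its top at 30–31 mm. None was knocked aside and the grip never slipped. The last views show no blank left on the table.
- **Speed grip:** I set it last; its white line is 0.3 mm from level with the pointer tip.
- **Left alone:** I did not touch the template or the clamp.

No check failed. The only disagreement was about 6 mm in y between the side and wrist views of the blanks, which I put down to the side camera seeing their flanks. I used the wrist values, and every grasp fitted.

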